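# Spring-load two bearing blocks into their matching nests

### The job

Load the two bearing blocks into the nests that match the outline of their feet: the block with the oblong foot into the oblong nest, the one with the round foot into the round nest. Tip each one in toe first under the lip, pressing the spring jaw back, so that it ends fully down flat on the nest's floor with its heel held against the heel wall, upright and released. Leave the spare block with the square foot and everything else on the bench where they are.

Things in the scene. Friction and masses are not known exactly. Their poses are not given: they have to be found in the camera images.
- rect_block: Bare aluminium bearing block, 62 mm tall, 0.12 to 0.24 kg, standing on the bench. Oblong foot 72 (its x) x 34 (its y) x 12 mm thick; on its middle an upright housing 22 (x) x 28 (y) mm rising to 62 mm, with a bearing face on each x side. The same both ways round, so either end may be the toe. Origin: centre of the underside; z up.
- round_block: Bare aluminium bearing holder, 62 mm tall, 0.12 to 0.24 kg, standing on the bench. Round foot 56 mm in diameter, 12 mm thick, with a round boss 28 mm in diameter on its middle rising to 62 mm. Origin: centre of the underside; z up. Its yaw does not matter.
- rect_nest_seat (a point): Centre of the oblong nest's pocket floor: the seated foot's centre (x from heel wall to spring jaw, z up). Pocket 38 mm wide; straight heel wall 10 mm thick with its inner face at x = -36 mm; side walls 9 mm thick; all 7 mm high. The foot is 6 mm too long to drop in flat under the lip: tip its toe down 10 to 12 degrees, push the jaw back about 8 mm, then lay the heel down.
- rect_nest: The oblong nest: a low grey steel fixture fixed to the bench, 124 mm long, 56 mm wide, 32.5 mm high at the lip. Origin under the pocket's centre on the bench, axes as its seat; base plate 10 mm thick, its top is the pocket floor.
- rect_nest_lip (a point): Middle of the near lower edge of the oblong nest's lip, 17.5 mm above the pocket floor and 30 mm along x from the seat. The lip is 5 mm thick and runs 46 mm on to +x, closed at the sides. A level foot (12 mm) cannot pass over the heel wall and under it.
- rect_nest_face (a point): Foot of the oblong nest's flat spring jaw face, 1 mm above the pocket floor (jaw 14 mm high), under the lip. At rest 33 mm along x from the seat; it yields up to 14 mm to +x against a spring: 3.2 N to start, 0.4 N more per mm, so it pushes a seated foot back against the heel wall.
- round_nest_seat (a point): Centre of the round nest's pocket floor: the seated foot's centre (x from heel wall to spring jaw, z up). Pocket 60 mm wide; heel wall flanked by 45 degree walls, with its inner face at x = -28 mm; side walls 9 mm thick; all 7 mm high. The foot is 6 mm too long to drop in flat under the lip: tip its toe down 10 to 12 degrees, push the jaw back about 8 mm, then lay the heel down.
- round_nest: The round nest: a low grey steel fixture fixed to the bench, 108 mm long, 78 mm wide, 32.5 mm high at the lip. Origin under the pocket's centre on the bench, axes as its seat; base plate 10 mm thick, its top is the pocket floor.
- round_nest_lip (a point): Middle of the near lower edge of the round nest's lip, 17.5 mm above the pocket floor and 22 mm along x from the seat. The lip is 5 mm thick and runs 46 mm on to +x, closed at the sides. A level foot (12 mm) cannot pass over the heel wall and under it.
- round_nest_face (a point): Foot of the round nest's flat spring jaw face, 1 mm above the pocket floor (jaw 14 mm high), under the lip. At rest 25 mm along x from the seat; it yields up to 14 mm to +x against a spring: 3.2 N to start, 0.4 N more per mm, so it pushes a seated foot back against the heel wall.
- spare_block: Spare aluminium block that fits neither nest: square foot 50 x 50 x 12 mm, square housing 28 x 28 mm rising to 42 mm. Origin: centre of the underside. To be left alone.
- lock_ring: Bystander: loose steel ring, 42 mm across, 10 mm high, flat on the bench; origin: centre of the underside.
- jar: Bystander: small white jar with a black cap, 36 mm across, 45 mm tall; origin: centre of the underside.
- wrench: Bystander: steel wrench 150 mm long lying flat.
- screwdriver: Bystander: screwdriver 180 mm long lying flat.

How it is judged:
By the outcome, as a careful person would: the job done as asked, in the order asked, and still so for the second after the job is handed in, with the robot touching nothing.
It also fails if it takes over 72 s, if anything falls off the work surface, if the arm or the gripper's body presses on something with over 40 N, if the wrist force passes 120 N, or if a joint passes its speed limit or range.

### The arm

A 7-joint arm with a two-finger parallel gripper is mounted at the origin on the work surface. World frame = base frame: x ahead of the robot, y to its left, z up, the work surface at z = 0. Lengths are in m, angles in rad, forces in N, time in s.
With the tool pointing down it reaches from about 0.4 to 0.85 m from the base axis. Payload 6.9 kg.
Tool frame: the origin (TCP) lies at the very end of the fingers, on their centre line; the grasp point (between the pads) lies 19 mm behind it; z points along the fingers, y is the direction in which the jaws open and shut (so a half turn about z gives the same grasp; the last joint's range is limited). The gripper opens to 85 mm and grips with 20 to 120 N. Pads are 22 mm wide; open, the fingers measure 114 mm over their backs; the gripper's body (76 mm by 85 mm) begins 54 mm behind the grasp point. The pads swing forward as they close: fully open they stand 13 mm farther back than shut.
Start: joints at [-1.228, 0.507, -0.238, 1.5, 0.126, 1.149, -0.155], TCP at [0.147, 0.608, 0.231] pointing down, gripper open.
Joint ranges: [-3.08, 3.08], [-0.24, 2.05], [-1.43, 1.35], [0, 2.5], [-1.52, 4.66], [0.17, 1.96], [-2.89, 2.89]. Speed limits (rad/s): [2.39, 2.39, 3.14, 3.14, 3.14, 3.14, 3.14].

### API

Orientations are given as [roll, pitch, yaw] about the fixed x, y, z axes, in that order (R = Rz(yaw) Ry(pitch) Rx(roll)).
In Python, from plant import bot gives the robot as it stands.
- The arm moves only by the shell command python3 -m handwheel 'ROWS' [FORCE]. ROWS is text: rows parted by semicolons, each of 7 numbers parted by spaces: the turn, a rotation vector about the world's x, y, z in degrees, then the shift along the world's x, y, z in m, then the opening, from -1 (shut) to 1 (fully open). In form: wx wy wz x y z claw; .... A call has 1 to 20 rows; each row is the pose to reach, as a shift and turn from the pose commanded when the call began; what a row does not reach only later rows make up. A row lasts 1/10 s, in which the tool goes at most 50 mm and 8.59 degrees, less where a joint would pass 70% of its speed; a pose out of reach is approached as far as the arm can. A call with a gripper value outside its range is refused whole. The fingers move at their own pace and stop on an object; FORCE is the grip in N (left out, the last holds). Time passes only in rows, so rows that repeat a pose let the fingers close. It gives the time, the measured TCP pose, the force and the opening at its end, in the units of the state.
- bot.read_state(): the state, without advancing time (a new reading comes with each control period).
- bot.camera(name): name is "scene" or "top" or "wrist"; returns a dict with "pixels" (384x512x3 uint8, red, green, blue), "fx", "fy", "cx", "cy" (pixels), "world_to_cam" (4x4, takes a point from world to camera coordinates). Camera axes: x right, y down, z forward; pixel columns grow to the right and rows downward; lengths in m; the calibration is good to about 2 mm. The wrist camera is an equidistant fisheye: a pixel r from the principal point sees the ray r / f radians off the axis. A picture is of the moment at which its call begins. There is no depth.
- bot.sign_off(): hands the job in, once; it reports no verdict.
The state is a dict: "time_s": time; "joint_pos": joint angles; "qvel": joint speeds; "effort": joint torques, N m; "position": TCP position; "orientation": TCP orientation; "force": force on the tool from outside, world axes, zero at the start; "wrist_torque": the same for the moment, N m; "opening": finger opening in m.
Only numpy, scipy, OpenCV 4.12 (cv2) and the standard library are available. Lean on these libraries where they do the work, as an engineer would, in place of code of your own. Each camera call takes 0.05 s, during which the arm holds its last target. There are 200 camera calls.

## Working session

There is one attempt and no reset: what is moved stays moved. The work goes in short steps, Python scripts to look and compute and a shell command to move; the robot and the scene stay as the last step left them, time stands still between calls to the robot, and variables do not carry over. Pictures are saved under pics/ and viewed, on a budget of 10 in all, crops included, one or two more only if the job needs it, and the job is handed in when it is done.

```bash
ls; mkdir -p pics; python3 - <<'E'
from plant import bot
import cv2,numpy as np
s=bot.read_state();print({k:np.round(v,3).tolist() for k,v in s.items()})
for n in("top","scene"):
    c=bot.camera(n);cv2.imwrite(f'pics/{n}0.png',cv2.resize(c['pixels'][:,:,::-1],(800,600),interpolation=cv2.INTER_CUBIC))
    np.savez(f'pics/{n}0.npz',**c);print(n,c['fx'],c['cx'],c['cy'],np.round(c['world_to_cam'],3).tolist())
E
```

```text
pics
{'time_s': 0.0, 'joint_pos': [-1.229, 0.508, -0.238, 1.501, 0.126, 1.149, -0.155], 'qvel': [0.001, 0.002, 0.001, -0.0, 0.0, -0.0, 0.001], 'effort': [0.0, -62.06, -2.186, -24.964, 0.013, 0.012, 0.0], 'position': [0.147, 0.607, 0.23], 'orientation': [-3.14, 0.0, 2.905], 'force': [0.163, -0.273, -0.192], 'wrist_torque': [-0.011, -0.036, -0.015], 'opening': 0.085}
top 441.74562646047 258.527013334853 201.06864112614193 [[-0.007, -1.0, 0.007, -0.039], [-0.998, 0.007, -0.054, 0.585], [0.054, -0.007, -0.998, 1.014], [0.0, 0.0, 0.0, 1.0]]
scene 395.85590732058085 255.95635863185535 186.94581378488306 [[0.822, 0.569, -0.011, -0.45], [0.37, -0.549, -0.749, -0.199], [-0.432, 0.612, -0.662, 1.166], [0.0, 0.0, 0.0, 1.0]]
```

View pics/top0.png

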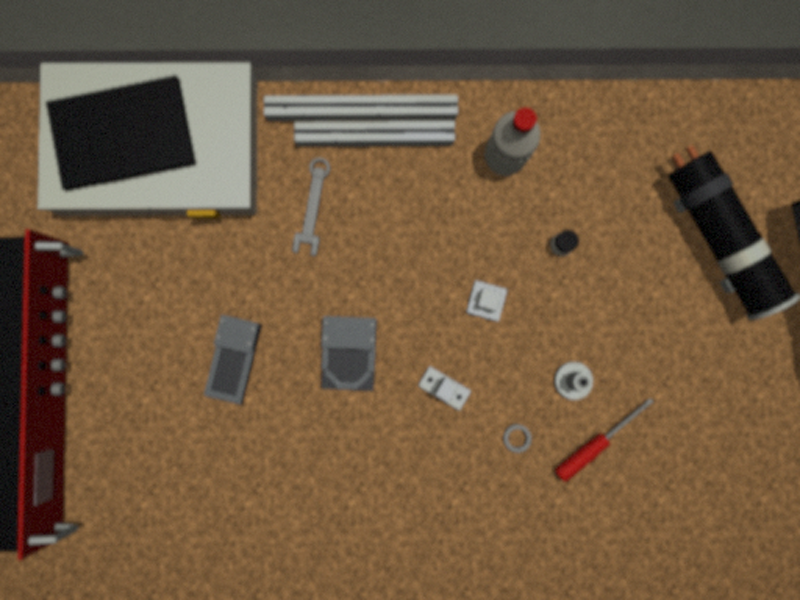

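View pics/scene0.png

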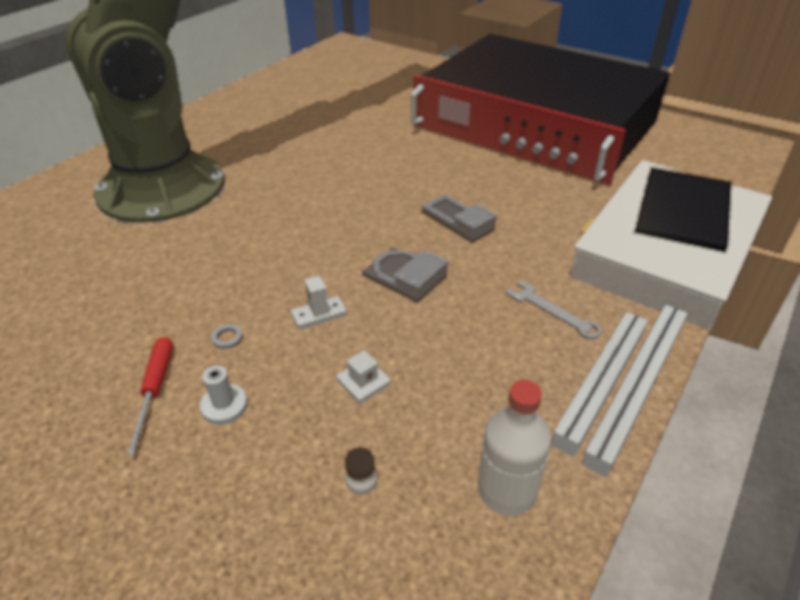

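```bash
cat > h.py <<'E'
import numpy as np,cv2
from scipy.optimize import minimize
def proj(c,P,fish=False):
    W=c['world_to_cam'];p=np.atleast_2d(P)@W[:3,:3].T+W[:3,3]
    if fish:
        r=np.hypot(p[:,0],p[:,1]);k=np.arctan2(r,p[:,2])/np.maximum(r,1e-9)
        return np.c_[c['fx']*p[:,0]*k+c['cx'],c['fy']*p[:,1]*k+c['cy']]
    return np.c_[c['fx']*p[:,0]/p[:,2]+c['cx'],c['fy']*p[:,1]/p[:,2]+c['cy']]
def box(x0,x1,y0,y1,z0,z1):
    return np.array([[x,y,z] for x in np.linspace(x0,x1,6) for y in np.linspace(y0,y1,6) for z in(z0,z1)])
def cyl(r,z0,z1):
    t=np.linspace(0,2*np.pi,48,endpoint=False);return np.array([[r*np.cos(a),r*np.sin(a),z] for a in t for z in(z0,z1)])
M={'rect_block':[box(-.036,.036,-.017,.017,0,.012),box(-.011,.011,-.014,.014,0,.062)],
'round_block':[cyl(.028,0,.012),cyl(.014,0,.062)],
'spare':[box(-.025,.025,-.025,.025,0,.012),box(-.014,.014,-.014,.014,0,.042)],
'rect_nest':[box(-.046,.078,-.028,.028,0,.017),box(.03,.078,-.028,.028,0,.0325)],
'round_nest':[box(-.038,.070,-.039,.039,0,.017),box(.022,.070,-.039,.039,0,.0325)]}
S=4
def world(P,q):
    c,s=np.cos(q[2]),np.sin(q[2]);z=q[3] if len(q)>3 else 0
    return P@np.array([[c,s,0],[-s,c,0],[0,0,1]])+[q[0],q[1],z]
def sil(c,name,q,fish=False):
    h,w=c['pixels'].shape[:2];m=np.zeros((h*S,w*S),np.uint8)
    for b in M[name]:
        u=(proj(c,world(b,q),fish)+.5)*S-.5
        hull=cv2.convexHull(u.astype(np.float32))
        cv2.fillPoly(m,[np.round(hull*16).astype(np.int32)],1,shift=4)
    return m
def grey(c,thr=45):
    big=cv2.resize(c['pixels'],None,fx=S,fy=S,interpolation=cv2.INTER_CUBIC).astype(int)
    return ((big.max(2)-big.min(2))<thr*big.max(2)/150).astype(np.uint8)
def fit(views,name,q0,thr=45):
    ms=[]
    for c,f in views:
        g=grey(c,thr);near=cv2.dilate(sil(c,name,q0,f),np.ones((61,61),np.uint8));ms.append(g&near)
    def cost(q): return sum(np.count_nonzero(sil(c,name,q,f)^m)/m.sum() for (c,f),m in zip(views,ms))
    q0=np.array(q0,float);sx=np.array([q0,q0+[.012,0,0],q0+[0,.012,0],q0+[0,0,.2]])
    r=minimize(cost,q0,method='Nelder-Mead',options=dict(initial_simplex=sx,xatol=1e-4,fatol=1e-4));return r.x,r.fun
E
python3 - <<'E'
from h import *
L=lambda n:dict(np.load(f'pics/{n}0.npz'))
t,s=L('top'),L('scene')
def back(u,z):
    u=(np.array(u)+.5)/1.5625-.5;W=t['world_to_cam'];R,T=W[:3,:3],W[:3,3];o=-R.T@T
    d=R.T@np.array([(u[0]-t['cx'])/t['fx'],(u[1]-t['cy'])/t['fy'],1]);return (o+d*(z-o[2])/d[2])[:2]
init={'rect_block':((445,388),64),'round_block':((572,382),0),'spare':((487,300),-15),'rect_nest':((228,370),-13),'round_nest':((348,366),0)}
for n,(u,y) in init.items():
    b=back(u,.01);q0=[*b,np.deg2rad(y)]
    for v in([(t,0)],[(s,0)],[(t,0),(s,0)]):
        q,f=fit(v,n,q0);print(n,np.round(q[:2],4),round(np.rad2deg(q[2]),1),round(f,3))
for n,u in dict(ring=(517,438),jar=(563,243),wr=(312,210),sdtip=(652,400),sdend=(560,475),wrend=(307,245)).items(): print(n,back(u,.01))
E
```

```text
rect_block [ 0.4752 -0.1025] 58.1 0.078
rect_block [ 0.4744 -0.1013] 58.7 0.059
rect_block [ 0.4748 -0.1016] 59.2 0.145
round_block [ 0.4851 -0.2965] -3.3 0.032
round_block [ 0.483  -0.2958] 6.8 0.042
round_block [ 0.4842 -0.2963] 8.4 0.09
spare [ 0.6056 -0.1671] -16.1 0.059
spare [ 0.6043 -0.1662] -15.8 0.033
spare [ 0.6053 -0.1666] -16.2 0.106
rect_nest [0.5047 0.2181] -14.1 0.045
rect_nest [0.5018 0.222 ] -15.3 0.088
rect_nest [0.5049 0.2188] -14.0 0.151
round_nest [0.512  0.0412] -2.1 0.026
round_nest [0.5106 0.0438] -2.5 0.112
round_nest [0.5121 0.0417] -2.3 0.146
ring [ 0.4001562  -0.20973914]
jar [ 0.69195695 -0.28399167]
wr [0.74441215 0.09511023]
sdtip [ 0.45489494 -0.4126124 ]
sdend [ 0.34519221 -0.27277366]
wrend [0.69117257 0.10262391]
```

```bash
python3 -m handwheel '0 0 0 .2 -.2 .05 1;0 0 0 .2 -.2 .05 1;0 0 0 .2 -.2 .05 1;0 0 0 .2 -.2 .05 1;0 0 0 .2 -.2 .05 1;0 0 0 .2 -.2 .05 1;0 0 0 .333 -.477 .05 1;0 0 0 .333 -.477 .05 1;0 0 0 .333 -.477 .05 1;0 0 0 .333 -.477 .05 1;0 0 0 .333 -.477 .05 1;0 0 0 .333 -.477 .05 1;0 0 0 .333 -.477 .05 1;0 0 0 .333 -.477 .05 1;0 0 0 .333 -.477 .05 1;0 0 0 .333 -.477 .05 1'
python3 - <<'E'
from plant import bot
from h import *
c=bot.camera('wrist');np.savez('pics/w1.npz',**c)
print(np.round(bot.read_state()['joint_pos'],2),np.round(np.linalg.inv(c['world_to_cam']),3).tolist(),c['fx'])
im=c['pixels'][:,:,::-1].copy()
for n,q in dict(rect_nest=[.505,.2185,np.deg2rad(-14)],round_nest=[.512,.0415,np.deg2rad(-2.2)],rect_block=[.4748,-.1018,np.deg2rad(58.7)]).items():
    print(n,fit([(c,1)],n,q))
    m=cv2.resize(sil(c,n,q,1),(512,384));cs,_=cv2.findContours(m,0,1);cv2.drawContours(im,cs,-1,(0,0,255),1)
cv2.imwrite('pics/w1.png',cv2.resize(im,(800,600)))
E
```

```text
time_s: 1.7
position: [0.4789, 0.1325, 0.2811]
orientation: [3.141, -0.001, 2.908]
force: [-0.1, 0.3, 0.5]
opening: 0.0856
[-0.27  0.26 -0.06  1.74  0.02  1.14  1.  ] [[0.232, 0.925, 0.302, 0.401], [0.973, -0.221, -0.071, 0.153], [0.001, 0.311, -0.951, 0.424], [0.0, 0.0, 0.0, 1.0]] 297.3186396354542
rect_nest (array([ 0.50496926,  0.21952681, -0.24422237]), np.float64(0.02639053045671847))
round_nest (array([ 0.51180094,  0.0431362 , -0.05274534]), np.float64(0.027474577852411607))
rect_block (array([ 0.47531867, -0.10038469,  1.03001418]), np.float64(0.0401400721266921))
```

View pics/w1.png

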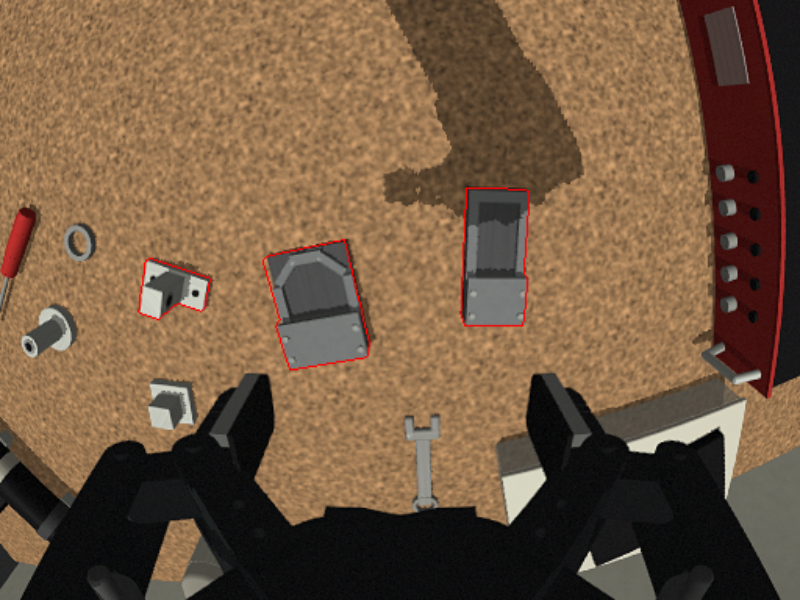

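```bash
python3 -m handwheel '0 0 -8 -.004 -.05 0 1;0 0 -17.7 -.004 -.233 0 1;0 0 -17.7 -.004 -.233 0 1;0 0 -17.7 -.004 -.233 0 1;0 0 -17.7 -.004 -.233 0 1;0 0 -17.7 -.004 -.233 -.17 1;0 0 -17.7 -.004 -.233 -.17 1;0 0 -17.7 -.004 -.233 -.17 1;0 0 -17.7 -.004 -.233 -.17 1;0 0 -17.7 -.004 -.233 -.17 1;0 0 -17.7 -.004 -.233 -.17 1;0 0 -17.7 -.004 -.233 -.17 1'
python3 - <<'E'
from plant import bot
from h import *
c=bot.camera('wrist')
print(np.round(bot.read_state()['joint_pos'],2),bot.read_state()['position'],bot.read_state()['orientation'])
print(fit([(c,1)],'rect_block',[.475,-.101,1.027]))
E
```

```text
time_s: 2.95
position: [0.4769, -0.1022, 0.1128]
orientation: [3.14, 0.003, 2.597]
force: [-0.1, 0.6, 1.5]
opening: 0.0852
[ 0.09  0.44  0.1   2.02 -0.07  0.68  1.26] [ 0.47689263 -0.10231773  0.11293209] [3.14032638e+00 2.92197981e-03 2.59650081e+00]
(array([ 0.47537845, -0.10020958,  1.02314652]), np.float64(0.015046583850931676))
```

```bash
python3 -m handwheel '0 0 0 -.001 .0015 -.04 1;0 0 0 -.001 .0015 -.07 1;0 0 0 -.001 .0015 -.083 1;0 0 0 -.001 .0015 -.083 1;0 0 0 -.001 .0015 -.083 1;0 0 0 -.001 .0015 -.083 -1;0 0 0 -.001 .0015 -.083 -1;0 0 0 -.001 .0015 -.083 -1;0 0 0 -.001 .0015 -.083 -1;0 0 0 -.001 .0015 -.083 -1;0 0 0 -.001 .0015 -.083 -1;0 0 0 -.001 .0015 -.083 -1;0 0 0 -.001 .0015 -.083 -1;0 0 0 -.001 .0015 -.083 -1' 80
python3 - <<'E'
from plant import bot
from h import *
c=bot.camera('wrist');s=bot.read_state()
print(s['position'],s['orientation'],s['force'],s['wrist_torque'],s['opening'])
cv2.imwrite('pics/w2.png',c['pixels'][:,:,::-1])
E
```

```text
time_s: 4.4
position: [0.4749, -0.101, 0.0287]
orientation: [3.141, 0.001, 2.596]
force: [-0.7, -0.2, 6.4]
opening: 0.021
[ 0.47494428 -0.10106601  0.02876567] [3.14128159e+00 7.93476313e-04 2.59574047e+00] [-0.92907584 -0.44580679  6.0472902 ] [0.14328914 0.16742046 0.03724994] 0.020575595380304727
```

View pics/w2.png

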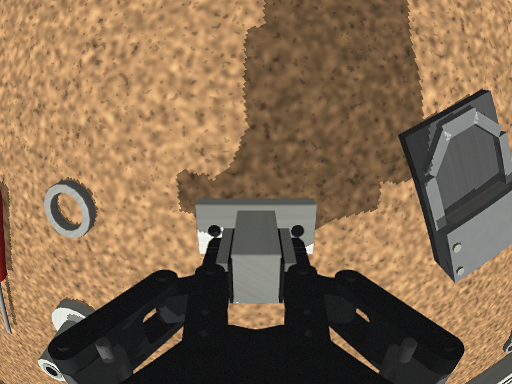

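```bash
python3 -m handwheel '0 0 0 0 0 .03 -1;0 0 0 0 0 .07 -1;0 0 -8 .005 .03 .1 -1;0 0 -16 .01 .07 .1 -1;0 0 -24 .01 .11 .1 -1;0 0 -32 .015 .15 .1 -1;0 0 -40 .02 .19 .1 -1;0 0 -48 .022 .23 .1 -1;0 0 -56 .022 .27 .1 -1;0 0 -64 .022 .31 .1 -1;0 0 -72.7 .0225 .322 .1 -1;0 0 -72.7 .0225 .322 .1 -1;0 0 -72.7 .0225 .322 .1 -1;0 0 -72.7 .0225 .322 .1 -1;0 0 -72.7 .0225 .322 .1 -1'
python3 -m handwheel '1.3 5.3 0 0 0 0 -1;2.66 10.67 0 0 0 0 -1;2.66 10.67 0 0 0 0 -1;2.66 10.67 0 0 0 0 -1;2.66 10.67 0 0 0 0 -1'
python3 - <<'E'
from plant import bot
from h import *
c=bot.camera('wrist');s=bot.read_state();np.savez('pics/w3.npz',**c)
from scipy.spatial.transform import Rotation as R
A=R.from_euler('xyz',s['orientation']).as_matrix()
print(np.round(s['joint_pos'],2),s['position'],s['force'],'\n',np.round(A,4))
print(fit([(c,1)],'rect_nest',[.505,.219,-.244]))
im=cv2.resize(c['pixels'][:,:,::-1],(800,600),interpolation=cv2.INTER_CUBIC)
cv2.imwrite('pics/w3.png',im)
E
```

```text
time_s: 5.95
position: [0.4974, 0.2194, 0.1284]
orientation: [3.142, 0.0, 1.326]
force: [-0.4, 0.2, -1.8]
opening: 0.0209
time_s: 6.45
position: [0.4966, 0.2208, 0.1283]
orientation: [-2.95, -0.0, 1.327]
force: [0.2, 1.0, -1.5]
opening: 0.0208
[-0.64  0.6   0.41  1.72 -0.37  1.06 -0.3 ] [0.49642429 0.22117997 0.12840829] [-0.70004741  0.36896937 -2.2630928 ] 
 [[ 2.408e-01  9.529e-01 -1.845e-01]
 [ 9.706e-01 -2.363e-01  4.610e-02]
 [ 4.000e-04 -1.901e-01 -9.818e-01]]
(array([ 0.50437095,  0.21866545, -0.23611386]), np.float64(0.08688381880468207))
```

View pics/w3.png

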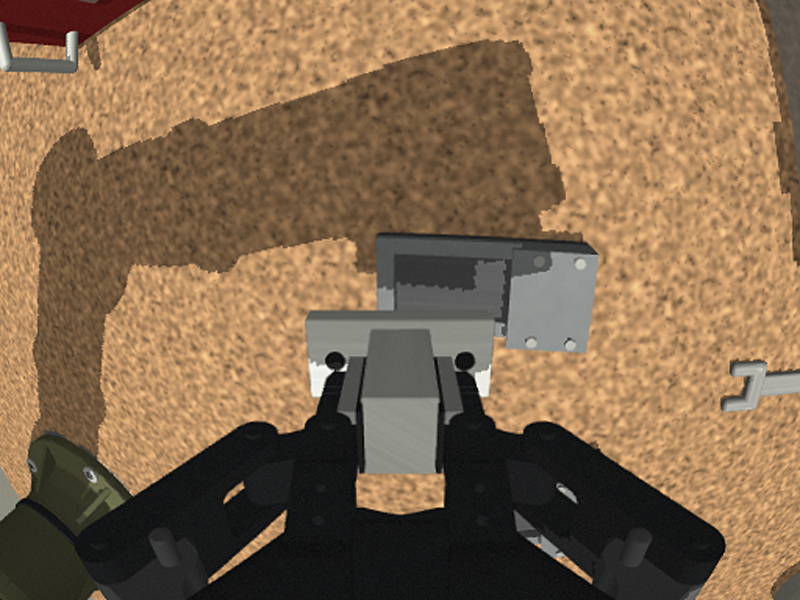

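```bash
python3 -m handwheel '0 0 0 .001 0 -.04 -1;0 0 0 .001 0 -.065 -1;0 0 0 .001 0 -.072 -1;0 0 0 .001 0 -.072 -1;0 0 0 .001 0 -.072 -1;0 0 0 .001 0 -.072 -1'
python3 - <<'E'
from plant import bot
from h import *
c=bot.camera('wrist');s=bot.read_state();np.savez('pics/w4.npz',**c)
print(s['position'],s['orientation'],s['force'])
import h
from scipy.spatial.transform import Rotation as R
A=R.from_euler('xyz',s['orientation']).as_matrix();o=s['position']
S3=4;x0,y0,x1,y1=130,90,460,330
im=cv2.resize(c['pixels'][y0:y1,x0:x1,::-1],None,fx=2.4,fy=2.4,interpolation=cv2.INTER_CUBIC)
def line(P,col):
    u=(proj(c,P,True)+.5-[x0,y0])*2.4-.5
    cv2.polylines(im,[np.round(u).astype(np.int32)],True,col,1)
q=[.505,.2191,-.2443]
line(world(np.array([[-.036,-.019,.017],[.03,-.019,.017],[.03,.019,.017],[-.036,.019,.017]]),q),(0,255,0))
line(world(np.array([[-.046,-.028,.017],[.03,-.028,.017],[.03,-.028,.0325],[.078,-.028,.0325],[.078,.028,.0325],[.03,.028,.0325],[.03,.028,.017],[-.046,.028,.017]]),q),(0,0,255))
# held foot: tool x=block +-y, tool y=block x ; base 28.7mm beyond TCP
F=np.array([[a,b,.0287-.012] for a,b in((-.017,-.036),(-.017,.036),(.017,.036),(.017,-.036))])
line(F@A.T+o,(255,0,0))
cv2.imwrite('pics/w4.png',im)
E
```

```text
time_s: 7.1
position: [0.499, 0.2214, 0.0577]
orientation: [-2.952, -0.002, 1.327]
force: [-0.2, -0.5, -1.1]
opening: 0.0211
[0.4988713  0.22131541 0.0575572 ] [-2.95151812e+00 -1.45521718e-03  1.32717405e+00] [-0.22528914  1.04641966 -2.4011715 ]
```

View pics/w4.png

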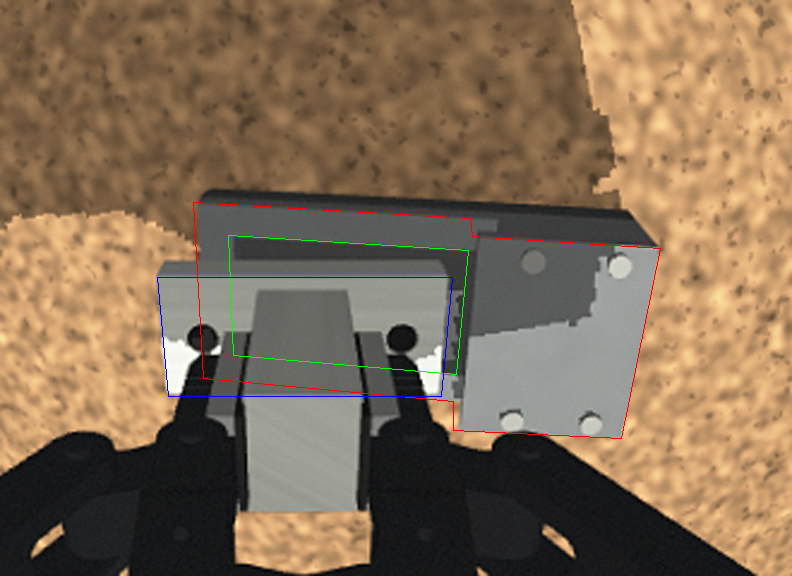

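```bash
python3 -m handwheel '0 0 0 0 -.0005 -.006 -1;0 0 0 0 -.0005 -.011 -1;0 0 0 0 -.0005 -.011 -1;0 0 0 0 -.0005 -.011 -1'
python3 -m handwheel '0 0 0 .003 -.0008 0 -1;0 0 0 .006 -.0015 0 -1;0 0 0 .009 -.0022 0 -1;0 0 0 .012 -.003 0 -1;0 0 0 .0158 -.0039 0 -1;0 0 0 .0158 -.0039 0 -1;0 0 0 .0158 -.0039 0 -1;0 0 0 .0158 -.0039 0 -1'
python3 -c "
from plant import bot;s=bot.read_state();print(s['position'],s['orientation'],s['force'],s['wrist_torque'])"
```

```text
time_s: 7.55
position: [0.4982, 0.2205, 0.0451]
orientation: [-2.95, -0.0, 1.327]
force: [0.4, 0.4, -1.8]
opening: 0.0209
time_s: 8.35
position: [0.513, 0.2168, 0.0452]
orientation: [-2.948, 0.0, 1.327]
force: [-4.8, 0.9, 0.7]
opening: 0.0211
[0.51296272 0.2167834  0.04517848] [-2.94786177e+00  2.64767338e-04  1.32728559e+00] [-4.825299    0.90828867  0.66368254] [0.11758279 1.00305024 0.03858761]
```

```bash
python3 -m handwheel '0 0 0 .0015 -.0004 0 -1;0 0 0 .0015 -.0004 0 -1;-.73 -2.91 0 -.0003 .0001 -.0016 -1;-1.45 -5.82 0 -.0019 .0005 -.0033 -1;-2.06 -8.25 0 -.0032 .0008 -.0048 -1;-2.69 -10.77 0 -.0045 .0011 -.0063 -1;-2.69 -10.77 0 -.0045 .0011 -.0063 -1;-2.69 -10.77 0 -.0045 .0011 -.0063 -1;-2.69 -10.77 0 -.0045 .0011 -.0063 -1'
python3 -c "
from plant import bot;s=bot.read_state();print(s['position'],s['orientation'],s['force'],s['wrist_torque'])"
```

```text
time_s: 9.25
position: [0.5092, 0.2179, 0.0389]
orientation: [3.141, 0.0, 1.327]
force: [-4.8, 1.0, 0.1]
opening: 0.0214
[0.50920523 0.21785294 0.03887747] [3.14133959e+00 1.84790613e-04 1.32707765e+00] [-4.79681098  0.96995725  0.12958392] [0.297057   1.12720687 0.06615509]
```

```bash
python3 -m handwheel '0 0 0 -.002 .0005 -.0005 -1;0 0 0 -.0036 .0009 -.0007 -1;0 0 0 -.0036 .0009 -.0007 -1;0 0 0 -.0036 .0009 -.0007 -1;0 0 0 -.0036 .0009 -.0007 0;0 0 0 -.0036 .0009 -.0007 0;0 0 0 -.0036 .0009 -.0007 0;0 0 0 -.0036 .0009 -.0007 0;0 0 0 -.0036 .0009 .02 0;0 0 0 -.0036 .0009 .06 0;0 0 0 -.0036 .0009 .09 0;0 0 0 -.0036 .0009 .12 0;0 0 0 -.0036 -.03 .16 1;0 0 0 -.0036 -.08 .20 1;0 0 0 -.0036 -.10 .22 1;0 0 0 -.0036 -.10 .22 1;0 0 0 -.0036 -.10 .22 1'
python3 - <<'E'
from plant import bot
from h import *
c=bot.camera('wrist');s=bot.read_state();np.savez('pics/w5.npz',**c)
t=bot.camera('top')
print(s['position'],s['orientation'],s['force'])
out=[]
for cc,f,ctr in((c,True,[.505,.219,.03]),(t,False,[.505,.219,.03])):
    u=proj(cc,np.array([ctr]),f)[0];print(u)
    if f: x0,y0=[int(v) for v in np.clip(u-[100,100],0,[312,184])];w=200
    else: x0,y0=[int(v) for v in u-[40,40]];w=80
    im=cv2.resize(cc['pixels'][y0:y0+w,x0:x0+w,::-1],(400,400),interpolation=cv2.INTER_CUBIC)
    for q,nm in(([.505,.219,-.2443,.01],'rect_block'),):
        for b in M[nm]:
            uu=cv2.convexHull(((proj(cc,world(b,q),f)+.5-[x0,y0])*400/w-.5).astype(np.float32));cv2.polylines(im,[uu.astype(np.int32)],True,(0,0,255),1)
    out.append(im)
cv2.imwrite('pics/w5.png',np.hstack(out))
E
```

```text
time_s: 10.95
position: [0.5061, 0.1173, 0.2596]
orientation: [3.139, -0.002, 1.325]
force: [-0.9, -0.0, -0.9]
opening: 0.0854
[0.50552428 0.1184334  0.25861085] [ 3.14044542e+00 -6.61348799e-04  1.32728309e+00] [-0.38206316 -0.01139298 -0.23395602]
[234.87053253  78.0348013 ]
[144.10076473 236.45435489]
```

View pics/w5.png

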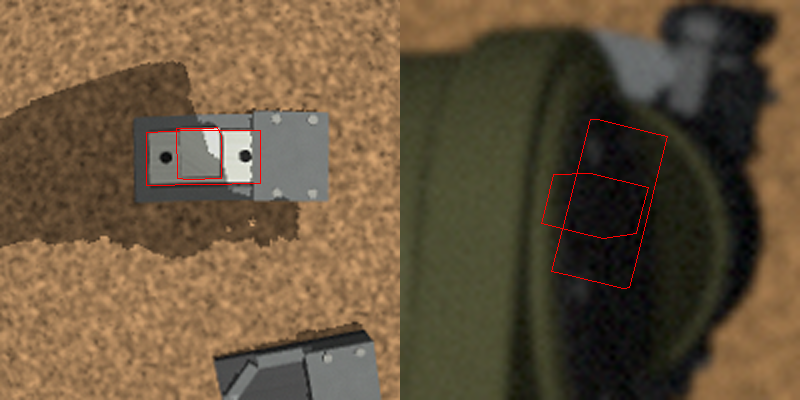

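```bash
python3 -m handwheel '0 0 5 -.002 -.03 0 1;0 0 11.4 -.01 -.08 0 1;0 0 11.4 -.02 -.414 0 1;0 0 11.4 -.02 -.414 0 1;0 0 11.4 -.02 -.414 0 1;0 0 11.4 -.02 -.414 0 1;0 0 11.4 -.02 -.414 0 1;0 0 11.4 -.02 -.414 0 1;0 0 11.4 -.02 -.414 0 1;0 0 11.4 -.02 -.414 -.13 1;0 0 11.4 -.02 -.414 -.13 1;0 0 11.4 -.02 -.414 -.13 1;0 0 11.4 -.02 -.414 -.13 1;0 0 11.4 -.02 -.414 -.13 1;0 0 11.4 -.02 -.414 -.13 1'
python3 - <<'E'
from plant import bot
from h import *
c=bot.camera('wrist');s=bot.read_state()
print(np.round(s['joint_pos'],2),s['position'],s['orientation'])
print(fit([(c,1)],'round_block',[.485,-.2955,0]))
E
```

```text
time_s: 12.55
position: [0.487, -0.2966, 0.1305]
orientation: [3.138, 0.001, 1.527]
force: [0.2, 0.1, 0.5]
opening: 0.0856
[ 0.17  0.57  0.54  1.8  -0.37  0.87  0.83] [ 0.4870013  -0.29673133  0.13072575] [3.13717217e+00 1.47420811e-03 1.52661792e+00]
(array([ 0.48473147, -0.29393363,  0.08487478]), np.float64(0.022873218763378386))
```

```bash
python3 -m handwheel '0 0 0 -.002 .002 -.04 1;0 0 0 -.002 .002 -.08 1;0 0 0 -.002 .002 -.098 1;0 0 0 -.002 .002 -.098 1;0 0 0 -.002 .002 -.098 1;0 0 0 -.002 .002 -.098 -1;0 0 0 -.002 .002 -.098 -1;0 0 0 -.002 .002 -.098 -1;0 0 0 -.002 .002 -.098 -1;0 0 0 -.002 .002 -.098 -1;0 0 0 -.002 .002 -.098 -1;0 0 0 -.002 .002 -.098 -1;0 0 0 -.002 .002 -.098 -1' 80
python3 - <<'E'
from plant import bot
from h import *
s=bot.read_state()
print(s['position'],s['orientation'],s['force'],s['opening'])
E
```

```text
time_s: 13.9
position: [0.4844, -0.2945, 0.0318]
orientation: [3.138, 0.0, 1.526]
force: [0.7, 0.1, 5.8]
opening: 0.026
[ 0.48441302 -0.29449304  0.0317919 ] [3.13839951e+00 4.81814599e-04 1.52608498e+00] [0.71792768 0.11901596 5.8265984 ] 0.02601406566986008
```

```bash
python3 -m handwheel '0 0 0 0 0 .03 -1;0 0 0 0 0 .07 -1;0 0 0 .005 .03 .098 -1;0 0 0 .01 .07 .098 -1;0 0 0 .015 .12 .098 -1;0 0 0 .02 .17 .098 -1;0 0 0 .022 .22 .098 -1;0 0 0 .022 .27 .098 -1;0 0 0 .022 .31 .098 -1;0 0 0 .022 .337 .098 -1;0 0 0 .022 .337 .098 -1;0 0 0 .022 .337 .098 -1'
python3 -m handwheel '.25 5.5 0 0 0 -.02 -1;.5 10.99 0 0 0 -.04 -1;.5 10.99 0 0 0 -.06 -1;.5 10.99 0 0 0 -.07 -1;.5 10.99 0 0 0 -.07 -1;.5 10.99 0 0 0 -.07 -1'
python3 - <<'E'
from plant import bot
from h import *
c=bot.camera('wrist');s=bot.read_state();np.savez('pics/w6.npz',**c)
print(s['position'],s['orientation'],s['force'])
from scipy.spatial.transform import Rotation as R
A=R.from_euler('xyz',s['orientation']).as_matrix();o=s['position'];print(np.round(A,4).tolist())
x0,y0,x1,y1=130,90,460,330
im=cv2.resize(c['pixels'][y0:y1,x0:x1,::-1],None,fx=2.4,fy=2.4,interpolation=cv2.INTER_CUBIC)
def line(P,col):
    u=(proj(c,P,True)+.5-[x0,y0])*2.4-.5
    cv2.polylines(im,[np.round(u).astype(np.int32)],True,col,1)
q=[.512,.0425,np.deg2rad(-2.6)]
line(world(np.array([[-.038,-.039,.017],[.022,-.039,.017],[.022,-.039,.0325],[.070,-.039,.0325],[.070,.039,.0325],[.022,.039,.0325],[.022,.039,.017],[-.038,.039,.017]]),q),(0,0,255))
t=np.linspace(0,2*np.pi,60,endpoint=False)
for r,z in((.028,.0318-.012),(.014,.0318-.062)):
    line(np.c_[r*np.cos(t),r*np.sin(t),0*t+z]@A.T+o,(255,0,0))
cv2.imwrite('pics/w6.png',im)
E
```

```text
time_s: 15.1
position: [0.5055, 0.0432, 0.1288]
orientation: [3.14, 0.0, 1.528]
force: [-0.4, -0.0, -1.9]
opening: 0.0258
time_s: 15.7
position: [0.5057, 0.0419, 0.0596]
orientation: [-2.952, 0.0, 1.525]
force: [0.7, 0.1, -2.0]
opening: 0.0264
[0.50607768 0.04219439 0.06000112] [-2.95281569e+00 -1.86537176e-04  1.52504980e+00] [-0.44024236 -0.13175374 -1.69115882]
[[0.0457, 0.9812, -0.1875], [0.999, -0.0449, 0.0088], [0.0002, -0.1877, -0.9822]]
```

View pics/w6.png

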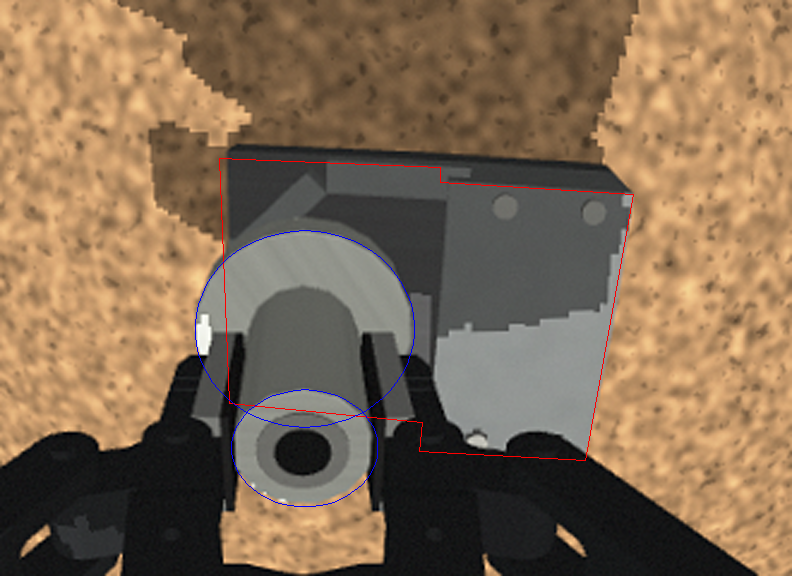

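```bash
python3 -m handwheel '0 0 0 .001 .0007 -.005 -1;0 0 0 .001 .0007 -.0092 -1;0 0 0 .001 .0007 -.0092 -1;0 0 0 .001 .0007 -.0092 -1'
python3 -m handwheel '0 0 0 .002 -.0001 -.0002 -1;0 0 0 .0042 -.0002 -.0005 -1;0 0 0 .0062 -.0003 -.001 -1;0 0 0 .0082 -.0004 -.0015 -1;0 0 0 .0102 -.0005 -.002 -1;0 0 0 .0122 -.0006 -.0025 -1;0 0 0 .0142 -.0006 -.0029 -1;0 0 0 .017 -.0007 -.0033 -1;0 0 0 .017 -.0007 -.0033 -1;0 0 0 .017 -.0007 -.0033 -1;0 0 0 .017 -.0007 -.0033 -1'
python3 -c "
from plant import bot;s=bot.read_state();print(s['position'],s['orientation'],s['force'],s['wrist_torque'])"
```

```text
time_s: 16.15
position: [0.5068, 0.0435, 0.0498]
orientation: [-2.951, -0.0, 1.526]
force: [0.1, 1.1, -1.5]
opening: 0.0262
time_s: 17.25
position: [0.5227, 0.0427, 0.0463]
orientation: [-2.949, -0.0, 1.526]
force: [-6.1, -0.0, 1.0]
opening: 0.026
[0.52271179 0.04270276 0.04629866] [-2.94890658e+00 -5.26565388e-05  1.52575033e+00] [-6.12437223 -0.03271193  0.98377491] [-0.02934114  1.01165417 -0.00471451]
```

```bash
python3 -m handwheel '0 0 0 .0005 0 .0002 -1;-.14 -3 0 -.0014 .0001 -.001 -1;-.27 -6 0 -.0032 .0001 -.0023 -1;-.38 -8.5 0 -.0047 .0002 -.0034 -1;-.5 -11.04 0 -.0061 .0003 -.0046 -1;-.5 -11.04 0 -.0061 .0003 -.0046 -1;-.5 -11.04 0 -.0061 .0003 -.0046 -1;-.5 -11.04 0 -.0061 .0003 -.0046 -1'
python3 -c "
from plant import bot;s=bot.read_state();print(s['position'],s['orientation'],s['force'],s['wrist_torque'])"
```

```text
time_s: 18.05
position: [0.5167, 0.043, 0.0419]
orientation: [3.141, -0.0, 1.526]
force: [-5.3, 0.1, 2.2]
opening: 0.0258
[0.51667735 0.04304067 0.04185215] [ 3.14097399e+00 -2.69843708e-04  1.52571563e+00] [-5.33165983  0.11045599  2.22110033] [-0.0084945   1.19125059 -0.01409266]
```

```bash
python3 -m handwheel '0 0 0 -.002 .0001 -.0003 -1;0 0 0 -.0037 .0002 -.0004 -1;0 0 0 -.0037 .0002 -.0004 -1;0 0 0 -.0037 .0002 -.0004 -1;0 0 0 -.0037 .0002 -.0004 0;0 0 0 -.0037 .0002 -.0004 0;0 0 0 -.0037 .0002 -.0004 0;0 0 0 -.0037 .0002 -.0004 0;0 0 0 -.0037 .0002 .02 0;0 0 0 -.0037 0 .06 0;0 0 0 -.0037 0 .09 0;0 0 0 -.0037 0 .12 0;0 0 0 -.0037 .01 .16 1;0 0 0 -.0037 .03 .2 1;0 0 0 -.0037 .05 .22 1;0 0 0 -.0037 .05 .22 1;0 0 0 -.0037 .05 .22 1'
python3 - <<'E'
from plant import bot
from h import *
c=bot.camera('wrist');s=bot.read_state();np.savez('pics/w7.npz',**c)
print(s['position'],s['force'])
k=800/512;im=cv2.resize(c['pixels'][:,:,::-1],(800,600),interpolation=cv2.INTER_CUBIC)
for q,nm in(([.505,.219,-.2443,.01],'rect_block'),([.5125,.0428,-.045,.01],'round_block')):
    for b in M[nm]:
        uu=cv2.convexHull(((proj(c,world(b,q),True)+.5)*k-.5).astype(np.float32));cv2.polylines(im,[uu.astype(np.int32)],True,(0,0,255),1)
cv2.imwrite('pics/w7.png',im)
E
```

```text
time_s: 19.75
position: [0.5138, 0.0932, 0.2616]
orientation: [3.139, 0.0, 1.527]
force: [-0.2, -0.8, -0.8]
opening: 0.0854
[0.51342758 0.09245863 0.26103324] [-1.00746236  0.22274054  0.14936088]
```

View pics/w7.png

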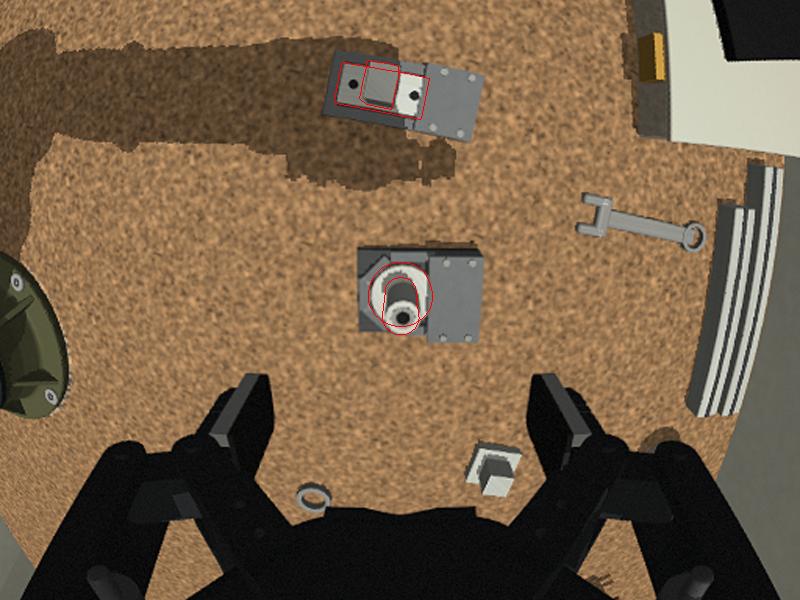

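```bash
python3 - <<'E'
from plant import bot
from h import *
c=dict(np.load('pics/w7.npz'));s=bot.camera('scene')
a=cv2.resize(c['pixels'][150:225,220:320,::-1],(400,300),interpolation=cv2.INTER_CUBIC)
u=proj(s,np.array([[.51,.13,.03]]))[0].astype(int)
b=cv2.resize(s['pixels'][u[1]-45:u[1]+45,u[0]-60:u[0]+60,::-1],(800,600),interpolation=cv2.INTER_CUBIC)
b[:300,:400]=a
cv2.imwrite('pics/f.png',b)
E
```

```text
(no output)
```

View pics/f.png

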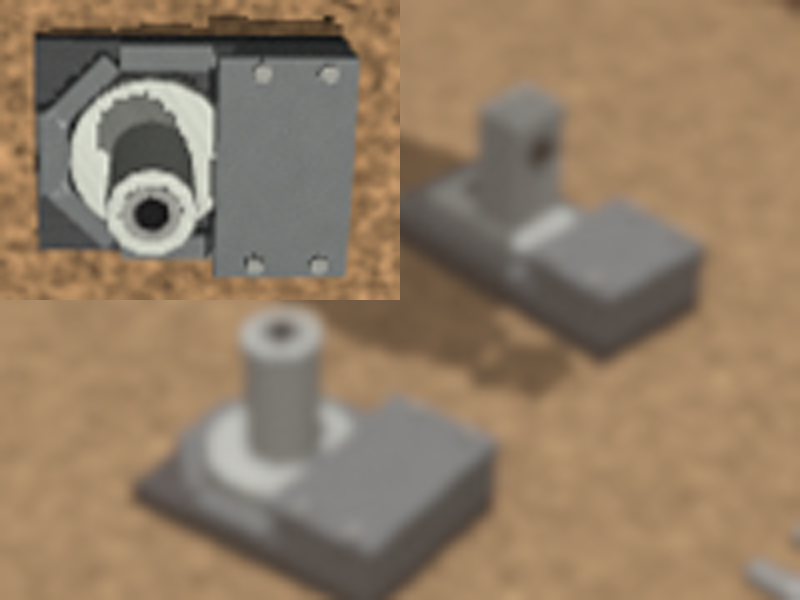

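Both blocks stand upright, flat, with the heel against the wall and the toe under the lip. In the wrist inset the round foot's heel meets the heel wall at about (70,150). The gripper is clear, so I'm handing in.

```bash
python3 -c "
from plant import bot;print(bot.sign_off())"
```

```text
the job is handed in; nothing more can be done
None
```

Both blocks are in their matching nests, and the job was handed in at about 20 s on the robot clock. I loaded the oblong block first, then the round one. Each went in tipped 11° toe down, pushed the jaw back about 8–9 mm (5–6 N measured), was laid level, drawn back to the heel wall and released.

- **Height:** with each block level and still gripped, the tool height was within 0.2 mm of the value for a foot flat on the pocket floor. I did not re-measure height after release.
- **Pictures after release:** the wrist and scene cameras show both blocks upright, heels at the heel walls and toes under the lips, with the gripper clear.
- **Rest of the bench:** no move went near the spare block or the other items. The last wrist picture shows the spare block, ring and wrench apparently undisturbed. I did not check the jar and screwdriver again.
- **Disagreements:** the top and wrist cameras differed by 1–2.5 mm in y, so I used values in between. In the close-up, the round nest looked about 1 mm further along x than first measured. The predicted outline of the seated round block was also a pixel or two off, but the close-up showed no visible gap at its heel.

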